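Clamp a filled 96-well plate on the plate shaker

TASK

The filled, open 96-well plate has been set down loosely on the plate shaker: clamp it for shaking, by pushing only. Push the sliding blue clamp bar up so that the plate stands square and snug between it and the fixed back bar, with the plate slid along to the left (as the robot sees it) until its short side is snug against the left rail. Push smoothly, without gripping the bar and without lifting, tipping or ramming the plate, so that nothing spills, and leave everything else on the bench where it stands.

Things in the scene. Friction and masses are not known exactly. Their poses are not given: they have to be found in the camera images.
- shaker: Fixed plate shaker: white housing under a flat grey platform 300 (x) x 290 (y) whose top is 100 above the bench. Origin: on the bench, under the platform's centre. x points from its front (control panel, towards the robot) to its back, y to the left seen from the robot, z up; it may stand turned up to 15 degrees
- left_rail (a point): Middle of the inner face of the left side rail, at platform height (shaker x 0, y +130, z +100). Steel rails, 10 thick and 12 high, run along x at the left and right edges of the platform; the right one's inner face is at y = -130. Knobs on the rails rise 36 above the platform
- back_bar (a point): Middle of the front face of the fixed clamp bar (black knobs) across the back of the platform, at platform height (shaker x +125, y 0, z +100). The bar is 12 thick, its top 16 above the platform
- plate: Filled open 96-well microplate, yellow-green wells, 85.5 (x) x 127.8 (y, long side) x 14.4 high, about 90 g, lying a little askew on the platform between the two bars. Origin: centre of its underside. Home: left short side on the left rail, long side along the back bar, so its centre is at shaker x +82, y +66, z +100
- clamp_bar (a joint): Travel (m) of the sliding clamp bar (blue, blue knobs) on the robot's side of the plate, parallel to the back bar. 0 = fully to the front (its back face, which meets the plate, at shaker x -115); grows towards the back; 0.1545 with the plate clamped squarely; stop at 0.185. Slides stiffly, about 2 N, and stays where it is left
- bar_mid (a point): Middle of the sliding clamp bar: centre of its section, 9 above the platform. The bar is 12 thick along x (6 each way from here), 258 long along y, from 2 to 16 above the platform. It is pushed on its blue front face, towards the robot; a 3 thick black rubber strip on its back face meets the plate
- tip_box: Bystander, to be left alone: closed orange pipette-tip box, 124 x 86 x 60 high, origin centre of underside
- beaker: Bystander, to be left alone: glass beaker 94 across, 118 high, with yellow used tips in it, origin centre of underside
- plate_lid: Bystander, to be left alone: clear plastic lid of the plate, 87 x 129 x 9 high, lying on the bench, origin centre of underside
- pipette: Bystander, to be left alone: white and blue micropipette lying on the bench, 240 long along its x, 26 thick, origin on the bench near its middle
- amber_bottle: Bystander, to be left alone: closed brown glass reagent bottle 84 across, 170 high, origin centre of underside
- wash_bottle: Bystander, to be left alone: white wash bottle with blue cap, 72 across, 200 high with its bent spout, origin centre of underside
Things that resemble listed ones, but are neither listed nor needed, are in the scene too. Of the things that look like the plate, the smallest one is meant.

How it is judged:
By the outcome, as a careful person would: the job done as asked, in the order asked, and still so for the second after the job is handed in, with the robot touching nothing.
It also fails if it takes over 48 s, if anything falls off the work surface, if the arm or the gripper's body presses on something with over 40 N, if the wrist force passes 120 N, or if a joint passes its speed limit or range.

ROBOT

A 6-joint arm with a two-finger parallel gripper is mounted at the origin on the work surface. World frame = base frame: x ahead of the robot, y to its left, z up, the work surface at z = 0. Lengths are in mm, angles in rad, forces in N, time in s.
With the tool pointing down it reaches from about 375 to 975 mm from the base axis. Payload 3.8 kg.
Tool frame: the origin (TCP) lies at the very end of the fingers, on their centre line; the grasp point (between the pads) lies 19 mm behind it; z points along the fingers, y is the line along which they close (so a half turn about z gives the same grasp; the last joint's range is limited). The gripper opens to 85 mm and grips with 20 to 120 N. Pads are 22 mm wide; open, the fingers measure 114 mm over their backs; the gripper's body (76 mm by 85 mm) begins 54 mm behind the grasp point. The pads swing forward as they close: fully open they stand 13 mm farther back than shut.
Start: joints at [-1.229, 0.264, 1.604, -0, 1.274, -0.037], TCP at [249.613, -627.145, 231.28] pointing down, gripper open.
Joint ranges: [-2.63, 2.63], [-0.94, 2.18], [0.31, 2.57], [-1.31, 4.45], [0, 2.66], [-2.55, 2.55]. Speed limits (rad/s): [2.57, 2.57, 3.14, 3.14, 3.14, 3.14].

INTERFACE

Orientations are given as [roll, pitch, yaw] about the fixed x, y, z axes, in that order (R = Rz(yaw) Ry(pitch) Rx(roll)).
In Python, from station import bot, get_image gives the robot as it stands. The module is installed in compiled form; this text tells all that it offers.
- The arm moves only by the tool drive_tool, never from a script. Its argument "rows" is a list of rows, each a list of 7 numbers: the shift along the tool's x, y, z in mm, then the turn, a rotation vector about the tool's x, y, z in degrees, then the closure, from 0 (fully open) to 1 (shut). In form: [[x, y, z, wx, wy, wz, gripper], ...]. A call has exactly 5 rows; each row shifts and turns the commanded pose from where the row before left it, along the tool's axes as they then stand; what a row does not reach is not made up. A row lasts 1/8 s, in which the tool goes at most 62.5 mm and 10.7 degrees, less where a joint would pass 70% of its speed; a pose out of reach is approached as far as the arm can. A call with a gripper value outside its range is refused whole. The fingers move at their own pace and stop on an object; "squeeze" is the grip in N (left out, the last holds). Time passes only in rows, so rows that do not move let the fingers close, or fill a call up. It gives the time, the measured TCP pose, the force, the opening and the grip force at its end, in the units of the state.
- bot.sense(): the state, without advancing time (a new reading comes with each control period).
- get_image(name): name is "scene" or "top" or "wrist"; returns a dict with "img" (384x512x3 uint8, red, green, blue), "vfov" (degrees; the focal length in pixels is half the picture's height over the tangent of half this angle, whatever the lens; pixels are square), "cx", "cy" (the principal point, pixels), "k1" (the pictures are not rectified: a ray, as slopes to the right and down, at radius r is drawn at 1 + k1 r^2 times it, then the intrinsics apply), "world_from_camera" (4x4, takes a point from camera to world coordinates); the wrist camera has in their place "mount" (4x4, takes a point from camera to tool coordinates, whose origin is the TCP and whose axes are the flange's). Camera axes: x right, y down, z forward; pixel columns grow to the right and rows downward; lengths in mm; the calibration is good to about 2 mm. A picture is of the moment at which its call begins: read the wrist's pose just before it. There is no depth.
- bot.sign_off(): hands the job in; it is judged then, once.
The state is a dict: "time_s": time; "joint_pos": joint angles; "dq": joint speeds; "joint_efforts": joint torques, N m; "tool_pos": TCP position; "orientation": TCP orientation; "ft_force": force on the tool from outside, world axes, zero at the start; "ft_torque": the same for the moment, N m; "grip_width": finger opening in mm; "finger_force": force on a finger pad.
Only numpy, scipy, OpenCV 4.12 (cv2) and the standard library are available. Lean on these libraries where they do the work, as an engineer would, in place of code of your own. Each camera call takes 0.05 s, during which the arm holds its last target. There are 200 camera calls.

## Working session

There is one attempt and no reset: what is moved stays moved. The work goes in short steps, Python scripts to look and compute and a tool call to move; the robot and the scene stay as the last step left them, time stands still between calls to the robot, and variables do not carry over. Pictures are saved under pics/ and viewed, at most 10 in all, crops included, and the job is handed in when it is done.

Besides the shell and the picture viewer there is one more tool, called after ">>>" as name([rows], argument=value, ...), one row to a line, values as JSON. drive_tool: Moves the arm, as the interface text tells. Its arguments: {"type":"object","properties":{"rows":{"type":"array"},"squeeze":{"type":"number"}},"required":["rows"]}

```bash
mkdir -p pics
cat > h.py <<'E'
import numpy as np, cv2
from station import bot, get_image
def cast(d,u,v,z):
    f=192/np.tan(np.radians(d["vfov"])/2)
    q=np.array([(u-d["cx"])/f,(v-d["cy"])/f]); s=q.copy()
    for _ in range(30): s=q/(1+d["k1"]*(s@s))
    T=np.array(d["world_from_camera"]); r=T[:3,:3]@np.array([s[0],s[1],1]); o=T[:3,3]
    return o+r*(z-o[2])/r[2]
def proj(d,p):
    f=192/np.tan(np.radians(d["vfov"])/2)
    T=np.array(d["world_from_camera"]); c=T[:3,:3].T@(np.array(p,float)-T[:3,3]); s=c[:2]/c[2]
    s=s*(1+d["k1"]*(s@s)); return s*f+[d["cx"],d["cy"]]
E
python3 - <<'E'
from h import *
a=get_image("top"); b=get_image("scene")
print(bot.sense())
for n,d in(("top",a),("scene",b)):
    cv2.imwrite(f"pics/{n}0.png",cv2.resize(d["img"][:,:,::-1],(800,600),interpolation=cv2.INTER_CUBIC))
    print(n,d["vfov"],d["cx"],d["cy"],d["k1"],np.round(d["world_from_camera"],2).tolist())
    np.save(f"{n}0.npy",d,allow_pickle=True)
E
```

```text
{'time_s': 0.1, 'joint_pos': array([-1.22888930e+00,  2.64695388e-01,  1.60528801e+00,  2.14995987e-05,
        1.27369658e+00, -3.68504463e-02]), 'dq': array([ 1.98492283e-04, -2.66072885e-03, -2.99045864e-03,  3.75879822e-04,
        9.14088082e-06, -1.05475469e-03]), 'joint_efforts': array([ 1.06956653e-03, -5.16707540e+01, -3.68590200e+01, -6.50418770e-05,
        6.29025250e-03,  6.86671626e-06]), 'tool_pos': array([ 249.3988072 , -626.50018913,  230.047373  ]), 'orientation': array([-3.13950750e+00, -9.74319000e-05,  3.78751055e-01]), 'ft_force': array([ 0.41872846,  0.04393761, -0.38729616]), 'ft_torque': array([-0.00291254,  0.05279662,  0.00270337]), 'finger_force': 0.0, 'grip_width': 85.4067701413012}
top 56.88721071899382 251.44828940488566 191.8176705296256 0.024601272104657162 [[-0.02, -0.99, 0.12, 351.28], [-1.0, 0.01, -0.04, 19.37], [0.03, -0.12, -0.99, 1058.55], [0.0, 0.0, 0.0, 1.0]]
scene 42.560937568536794 257.465118614467 192.70245912045903 -0.09073587274318225 [[-0.67, 0.45, -0.59, 1274.94], [0.74, 0.42, -0.52, 727.17], [0.02, -0.79, -0.61, 960.63], [0.0, 0.0, 0.0, 1.0]]
```

View pics/top0.png

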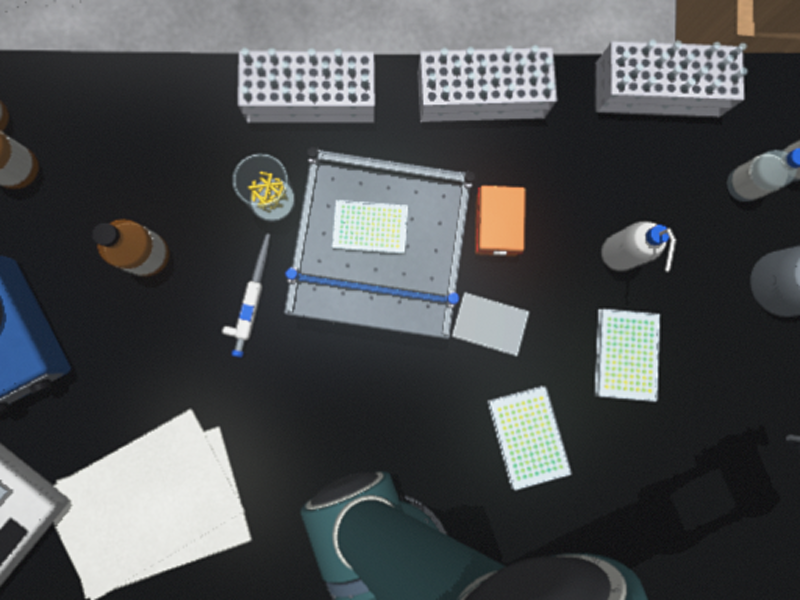

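View pics/scene0.png

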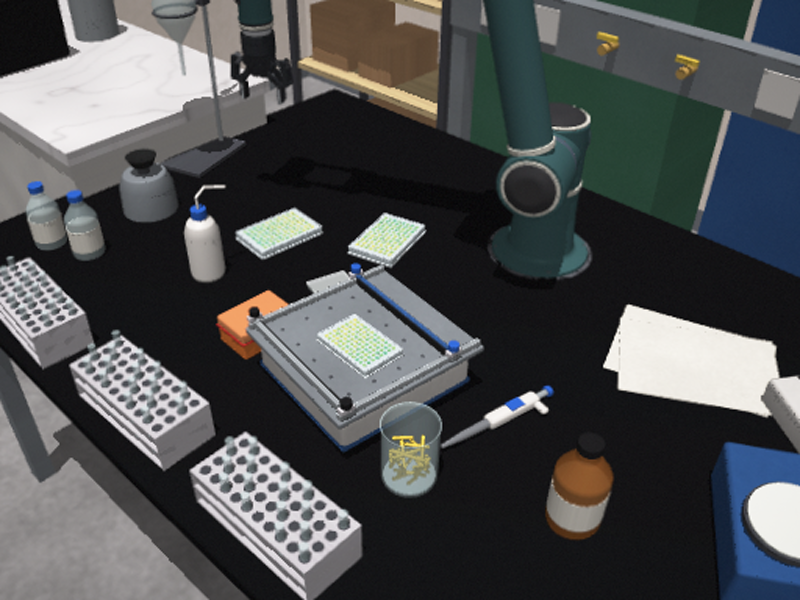

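The top view shows three plate-like things: the plate on the shaker (370,227), and two on the bench at (628,355) and (530,437). The one on the platform fits the description (between the bars, smallest). Next I measure it and confirm in a crop.

Run:
```python
from h import *
d=np.load("top0.npy",allow_pickle=True).item(); im=d["img"]
hsv=cv2.cvtColor(im,cv2.COLOR_RGB2HSV)
# plates: bright / coloured
m=((im.min(2)>185)|((hsv[...,1]>40)&(hsv[...,2]>150)&(hsv[...,0]>22)&(hsv[...,0]<90))).astype(np.uint8)
m=cv2.morphologyEx(m,cv2.MORPH_CLOSE,np.ones((3,3)))
for nm,(u,v),z in(("A",(237,145),114.4),("B",(402,227),15),("C",(339,280),15)):
    n,l,st,c=cv2.connectedComponentsWithStats(m); k=l[v-4:v+4,u-4:u+4]; k=np.bincount(k[k>0]).argmax()
    cn=max(cv2.findContours((l==k).astype(np.uint8),0,2)[0],key=cv2.contourArea)
    P=np.array([cast(d,*p[0],z)[:2] for p in cn],np.float32); r=cv2.minAreaRect(P)
    print(nm,st[k],r, cv2.boxPoints(r).round().tolist())
b=((hsv[...,0]>100)&(hsv[...,0]<130)&(hsv[...,1]>120)&(hsv[...,2]>50)).astype(np.uint8); b[:,:175]=0; b[:,300:]=0; b[:160]=0;b[215:]=0
ys,xs=np.nonzero(b); print(xs.min(),xs.max())
s=(xs>195)&(xs<283)
P=np.array([cast(d,u,v,112)[:2] for u,v in zip(xs[s],ys[s])],np.float32)
vx,vy,x0,y0=cv2.fitLine(P,cv2.DIST_L2,0,.01,.01).ravel(); print("bar",vx,vy,x0,y0,"yaw deg",np.degrees(np.arctan2(-vx*np.sign(vy),abs(vy))), "pts",len(P))
for lo,hi in((180,192),(286,296)):
    k=(xs>=lo)&(xs<=hi); print("knob",xs[k].mean(),ys[k].mean(),cast(d,xs[k].mean(),ys[k].mean(),125))
# black knobs & platform corners from eye (800px -> 512)
for n,u,v,z in(("kbL",313,154,134),("kbR",468,180,134),("FL",287,313,112),("FR",449,337,100),("railLback",309,158,112),("railRback",470,186,112)): print(n,cast(d,u*.64,v*.64,z).round(1))
crop=im[90:220,170:310]; cv2.imwrite("pics/crop0.png",cv2.resize(crop[:,:,::-1],None,fx=4.6,fy=4.6,interpolation=cv2.INTER_CUBIC))
```

```text
A [ 213  128   48   34 1391] ((593.574951171875, 23.79629135131836), (126.25869750976562, 84.67982482910156), 85.2085189819336) [[546.0, -36.0], [630.0, -43.0], [641.0, 83.0], [557.0, 90.0]]
B [ 382  198   40   58 1945] ((366.2877502441406, -460.6957702636719), (115.20468139648438, 162.49964904785156), 84.064697265625) [[280.0, -510.0], [441.0, -526.0], [453.0, -412.0], [291.0, -395.0]]
C [ 314  248   50   65 2115] ((215.32510375976562, -267.25079345703125), (163.172119140625, 106.83888244628906), 13.717437744140625) [[123.0, -235.0], [149.0, -338.0], [307.0, -300.0], [282.0, -196.0]]
182 293
bar 0.16213831 0.98676807 483.63184 18.448578 yaw deg -9.331033 pts 306
knob 186.83333333333334 175.14814814814815 [508.09379631 155.9078126  125.        ]
knob 289.8333333333333 190.66666666666666 [ 463.48514553 -117.04450187  125.        ]
kbL [715.  119.4 134. ]
kbR [ 667.8 -147.8  134. ]
FL [442.5 165.8 112. ]
FR [ 398.3 -112.   100. ]
railLback [716.4 128.8 112. ]
railRback [ 664.3 -155.   112. ]
```

View pics/crop0.png

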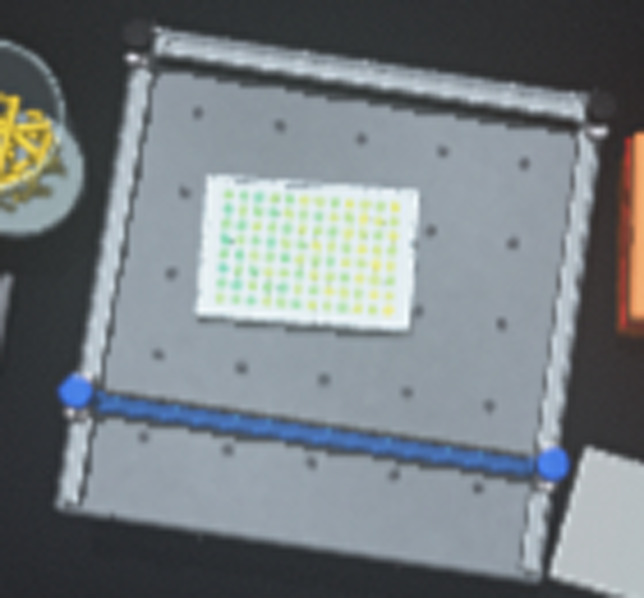

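The crop confirms the plate on the shaker at crop (308,252), measuring 126 x 85. The left rail's inner edge runs (152,70)-(85,500), the bar is at about (92,405)-(540,465), and the back bar's front edge is about (158,68)-(585,125).

Run:
```python
from h import *
d=np.load("top0.npy",allow_pickle=True).item()
yaw=np.radians(-9.4); X=np.array([np.cos(yaw),np.sin(yaw)]);Y=np.array([-X[1],X[0]])
def c(u,v,z): return cast(d,170+u/4.6-.4,90+v/4.6-.4,z)[:2]
for n,u,v,z in(("Lrail",152,70,112),("Lrail",88,490,112),("Rrail",580,135,112),("Rrail",525,565,112),("bb top front",160,58,116),("bb top front",585,115,116),("front",200,535,100),("front",530,578,100)):
    p=c(u,v,z);print(n,p.round(1),"X",round(p@X,1),"Y",round(p@Y,1))
for n,p in(("plate",(593.6,23.8)),("bar",(485,18.6)),("knobmid",(691.4,-14.2)),("bknob",(485.8,19.4))): p=np.array(p);print(n,(p@X).round(1),(p@Y).round(1))
```

```text
Lrail [705.8 115.4] X 677.5 Y 229.2
Lrail [453.5 152.5] X 422.6 Y 224.5
Rrail [ 664.7 -140.8] X 678.7 Y -30.4
Rrail [ 406.5 -100.8] X 417.5 Y -33.1
bb top front [711.7 110.3] X 684.2 Y 225.0
bb top front [ 675.7 -143.5] X 690.1 Y -31.2
front [427.5  88.7] X 407.2 Y 157.3
front [ 399.5 -105.1] X 411.3 Y -38.4
plate 581.7 120.4
bar 475.4 97.6
knobmid 684.4 98.9
bknob 476.1 98.5
```

>>> drive_tool([
  [36,-45.5,0,0,0,0,1],
  [36,-45.5,0,0,0,0,1],
  [36,-45.5,0,0,0,0,1],
  [36,-45.5,0,0,0,0,1],
  [36,-45.5,0,0,0,0,1],
], squeeze=20)

```text
time_s: 0.72
tool_pos: [332.8, -347.2, 230.8]
orientation: [-3.141, -0.0, 0.378]
ft_force: [1.0, 0.6, 0.2]
grip_width: 0.1
finger_force: 0.0
```

>>> drive_tool([
  [36,-45.5,0,0,0,0,1],
  [36,-45.5,0,0,0,0,1],
  [36,-45.5,0,0,0,0,1],
  [36,-45.5,0,0,0,0,1],
  [36,-45.5,0,0,0,0,1],
])

```text
time_s: 1.35
tool_pos: [415.8, -69.4, 231.1]
orientation: [3.141, -0.0, 0.379]
ft_force: [0.3, -1.1, -0.2]
grip_width: 0.0
finger_force: 0.0
```

>>> drive_tool([
  [31,-39.3,0,0,0,0,1],
  [31,-39.3,0,0,0,0,1],
  [0,0,0,0,0,10.4,1],
  [0,0,0,0,0,10.4,1],
  [0,0,0,0,0,10.3,1],
])

```text
time_s: 1.98
tool_pos: [443.9, 25.1, 230.8]
orientation: [3.141, 0.001, -0.169]
ft_force: [-0.1, 1.1, 0.4]
grip_width: 0.0
finger_force: 0.0
```

>>> drive_tool([
  [0,0,25,0,0,0,1],
  [0,0,30,0,0,0,1],
  [0,0,30,0,0,0,1],
  [0,0,18,0,0,0,1],
  [0,0,0,0,0,0,1],
])

```text
time_s: 2.6
tool_pos: [442.4, 24.7, 126.3]
orientation: [3.141, 0.005, -0.164]
ft_force: [0.8, -0.7, 0.6]
grip_width: 0.1
finger_force: 0.0
```

Run:
```python
from h import *
s=bot.sense(); w=get_image("wrist"); t=get_image("top")
print(s["tool_pos"],s["orientation"],np.round(w["mount"],2).tolist(),w["vfov"])
np.save("w1.npy",w,allow_pickle=True)
a=cv2.resize(w["img"],(400,300)); b=cv2.resize(t["img"][80:230,150:350],(400,300),interpolation=cv2.INTER_CUBIC)
cv2.imwrite("pics/c1.png",np.hstack([a,b])[:,:,::-1])
```

```text
[442.35783292  24.69465889 126.33414615] [ 3.14087627  0.00457253 -0.16402965] [[-0.0, -0.95, -0.31, 78.73], [1.0, -0.0, 0.0, 1.15], [-0.0, -0.31, 0.95, -143.58], [0.0, 0.0, 0.0, 1.0]] 61.90979356118605
```

View pics/c1.png

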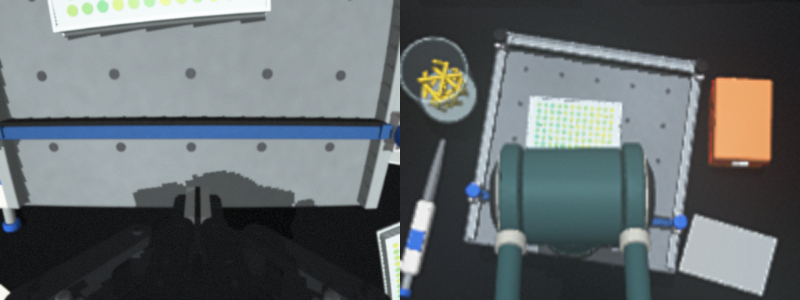

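>>> drive_tool([
  [0,0,7,0,0,0,1],
  [0,0,7,0,0,0,1],
  [0,0,5,0,0,0,1],
  [3,0,0,0,0,0,1],
  [5,0,0,0,0,0,1],
])

```text
time_s: 3.32
tool_pos: [452.6, 23.3, 109.4]
orientation: [-3.142, -0.0, -0.164]
ft_force: [1.0, 0.3, 0.4]
grip_width: 0.1
finger_force: 0.0
```

>>> drive_tool([
  [4,0,0,0,0,0,1],
  [3,0,0,0,0,0,1],
  [2,0,0,0,0,0,1],
  [2,0,0,0,0,0,1],
  [2,0,0,0,0,0,1],
])

```text
time_s: 3.95
tool_pos: [465.1, 21.2, 109.3]
orientation: [3.142, 0.0, -0.164]
ft_force: [0.8, -0.1, 0.3]
grip_width: -0.1
finger_force: 0.0
```

>>> drive_tool([
  [2,0,0,0,0,0,1],
  [2,0,0,0,0,0,1],
  [2,0,0,0,0,0,1],
  [2,0,0,0,0,0,1],
  [2,0,0,0,0,0,1],
])

```text
time_s: 4.58
tool_pos: [474.9, 19.6, 109.2]
orientation: [3.142, 0.0, -0.164]
ft_force: [-2.6, 0.5, 0.2]
grip_width: 0.1
finger_force: 1.0
```

>>> drive_tool([
  [3,0,0.5,0,0,0,1],
  [4,0,0.5,0,0,0,1],
  [4,0,0.5,0,0,0,1],
  [4,0,0.5,0,0,0,1],
  [4,0,0,0,0,0,1],
])

```text
time_s: 5.2
tool_pos: [494.0, 16.5, 107.2]
orientation: [-3.142, 0.0, -0.164]
ft_force: [-1.9, -0.2, 1.6]
grip_width: 0.1
finger_force: 1.1
```

>>> drive_tool([
  [4,0,0,0,0,0,1],
  [4,0,0,0,0,0,1],
  [4,0,0,0,0,0,1],
  [4,0,0,0,0,0,1],
  [3,0,0,0,0,0,1],
])

```text
time_s: 5.82
tool_pos: [512.6, 13.4, 107.2]
orientation: [-3.142, 0.0, -0.164]
ft_force: [-2.7, 0.3, 1.4]
grip_width: -0.0
finger_force: 1.0
```

>>> drive_tool([
  [2,0,0,0,0,0,1],
  [2,0,0,0,0,0,1],
  [2,0,0,0,0,0,1],
  [2,0,0,0,0,0,1],
  [2,0,0,0,0,0,1],
])

```text
time_s: 6.45
tool_pos: [522.3, 11.8, 107.2]
orientation: [-3.142, 0.0, -0.164]
ft_force: [-2.5, 1.1, 0.3]
grip_width: -0.2
finger_force: 1.2
```

>>> drive_tool([
  [2,0,0,0,0,0,1],
  [2,0,0,0,0,0,1],
  [2,0,0,0,0,0,1],
  [2,0,0,0,0,0,1],
  [2,0,0,0,0,0,1],
])

```text
time_s: 7.08
tool_pos: [532.2, 10.1, 107.2]
orientation: [3.142, 0.0, -0.164]
ft_force: [-1.9, 0.6, 0.5]
grip_width: 0.1
finger_force: 1.2
```

>>> drive_tool([
  [2,0,0,0,0,0,1],
  [2,0,0,0,0,0,1],
  [2,0,0,0,0,0,1],
  [2,0,0,0,0,0,1],
  [2,0,0,0,0,0,1],
])

```text
time_s: 7.7
tool_pos: [542.1, 8.5, 107.2]
orientation: [3.142, 0.0, -0.164]
ft_force: [-2.9, 0.9, -0.8]
grip_width: 0.3
finger_force: 1.2
```

Run:
```python
from h import *
s=bot.sense(); w=get_image("wrist"); t=get_image("top")
print(s["tool_pos"],s["ft_force"])
a=cv2.resize(w["img"],(400,300)); b=cv2.resize(t["img"][80:230,150:350],(400,300),interpolation=cv2.INTER_CUBIC)
cv2.imwrite("pics/c2.png",np.hstack([a,b])[:,:,::-1])
```

```text
[542.125323     8.50543515 107.22670003] [-2.87668565  0.9212235  -0.83274048]
```

View pics/c2.png

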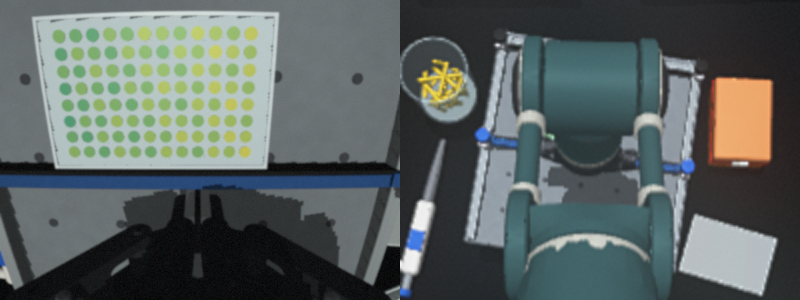

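The wrist view shows the plate square against the rubber strip (wrist view x 55-270, y 168) and the bar level. I keep pushing, leaving a gap at the back.

>>> drive_tool([
  [2,0,0,0,0,0,1],
  [3,0,0,0,0,0,1],
  [3,0,0,0,0,0,1],
  [3,0,0,0,0,0,1],
  [3,0,0,0,0,0,1],
])

```text
time_s: 8.43
tool_pos: [556.1, 6.2, 107.3]
orientation: [-3.142, 0.0, -0.164]
ft_force: [-2.2, 0.6, -0.6]
grip_width: 0.5
finger_force: 1.3
```

>>> drive_tool([
  [3,0,0,0,0,0,1],
  [3,0,0,0,0,0,1],
  [3,0,0,0,0,0,1],
  [2,0,0,0,0,0,1],
  [2,0,0,0,0,0,1],
])

```text
time_s: 9.05
tool_pos: [568.8, 4.1, 107.2]
orientation: [-3.142, 0.0, -0.164]
ft_force: [-2.5, 0.7, 0.2]
grip_width: -0.1
finger_force: 1.2
```

>>> drive_tool([
  [2,0,0,0,0,0,1],
  [2,0,0,0,0,0,1],
  [1,0,0,0,0,0,1],
  [1,0,0,0,0,0,1],
  [0,0,0,0,0,0,1],
])

```text
time_s: 9.68
tool_pos: [574.8, 3.1, 107.3]
orientation: [3.142, -0.0, -0.164]
ft_force: [-1.7, 0.1, -0.3]
grip_width: 0.1
finger_force: 0.9
```

```bash
cat >> h.py <<'E'
from scipy.spatial.transform import Rotation as Ro
def wristcam():
    s=bot.sense(); w=get_image("wrist")
    T=np.eye(4);T[:3,:3]=Ro.from_euler("xyz",s["orientation"]).as_matrix();T[:3,3]=s["tool_pos"]
    w["world_from_camera"]=T@np.array(w["mount"]); return s,w
yaw=np.radians(-9.4); X=np.array([np.cos(yaw),np.sin(yaw)]);Y=np.array([-X[1],X[0]])
def sh(p): p=np.array(p)[:2]; return (p@X-559).round(1),(p@Y-97.6).round(1)
E
python3 - <<'E'
from h import *
s,w=wristcam(); np.save("w3.npy",w,allow_pickle=True)
print(sh(s["tool_pos"]),s["tool_pos"],s["ft_force"])
cv2.imwrite("pics/c3.png",cv2.resize(w["img"],(768,576),interpolation=cv2.INTER_CUBIC)[:,:,::-1])
E
```

```text
(np.float64(7.5), np.float64(-0.7)) [574.7625733    3.08825664 107.28202555] [-1.67977075  0.11011812 -0.26192193]
```

View pics/c3.png

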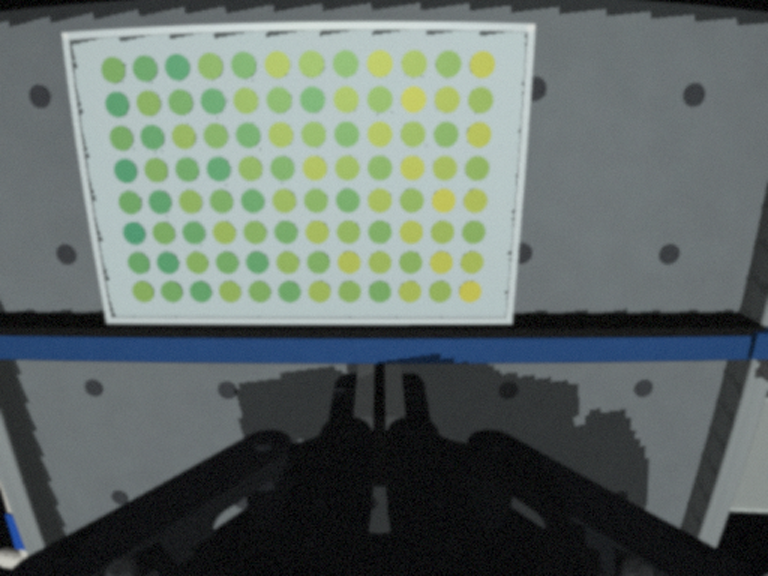

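The plate's corners appear at (63,33), (535,25), (513,323), (107,323) in this view, square on the bar. The back bar is just out of view at the top, behind its shadow at y≈10.

Run:
```python
from h import *
w=np.load("w3.npy",allow_pickle=True).item()
f=512/768
for n,u,v,z in(("TL",63,33,114.4),("TR",535,25,114.4),("BR",513,323,114.4),("BL",107,323,114.4),("barfrontedge L",50,336,116),("bfr R",700,334,116),("bar lower front",50,359,102),("Rrail inner",700,520,112),("Rrail inner foot",685,520,100),("Lrail",60,545,100)):
    p=cast(w,u*f,v*f,z);print(n,p.round(1),sh(p))
```

```text
TL [694.1  68.6 114.4] (np.float64(114.6), np.float64(83.4))
TR [673.4 -55.8 114.4] (np.float64(114.4), np.float64(-42.7))
BR [590.8 -42.7 114.4] (np.float64(30.8), np.float64(-43.2))
BL [611.3  82.6 114.4] (np.float64(30.6), np.float64(83.7))
barfrontedge L [610.5 102.3 116. ] (np.float64(26.6), np.float64(103.0))
bfr R [ 577.4 -102.   116. ] (np.float64(27.3), np.float64(-103.9))
bar lower front [597.7 117.6 102. ] (np.float64(11.5), np.float64(116.0))
Rrail inner [ 493.8 -111.5  112. ] (np.float64(-53.6), np.float64(-126.9))
Rrail inner foot [ 481.9 -113.3  100. ] (np.float64(-65.1), np.float64(-130.7))
Lrail [510.9 153.1 100. ] (np.float64(-79.9), np.float64(136.9))
```

>>> drive_tool([
  [1,0,0,0,0,0,1],
  [1.5,0,0,0,0,0,1],
  [1.5,0,0,0,0,0,1],
  [1,0,0,0,0,0,1],
  [0,0,0,0,0,0,1],
])

```text
time_s: 10.35
tool_pos: [579.8, 2.3, 107.3]
orientation: [-3.142, -0.0, -0.164]
ft_force: [-1.9, 0.3, -1.3]
grip_width: 0.2
finger_force: 0.9
```

>>> drive_tool([
  [-3,0,0,0,0,0,1],
  [-3,0,0,0,0,0,1],
  [0,0,-15,0,0,0,1],
  [0,0,-30,0,0,0,1],
  [0,0,0,0,0,0,1],
])

```text
time_s: 10.98
tool_pos: [576.7, 3.2, 156.6]
orientation: [-3.141, -0.008, -0.164]
ft_force: [0.1, -0.3, -0.3]
grip_width: 0.0
finger_force: 0.0
```

>>> drive_tool([
  [0,20,0,0,0,0,1],
  [12,25,0,0,0,0,1],
  [25,20,0,0,0,0,1],
  [25,12,0,0,0,0,1],
  [13,0,0,0,0,0,1],
])

```text
time_s: 11.6
tool_pos: [634.9, -86.9, 151.1]
orientation: [3.141, 0.002, -0.166]
ft_force: [0.3, 0.2, 0.6]
grip_width: 0.1
finger_force: 0.0
```

Run:
```python
from h import *
s,w=wristcam(); np.save("w4.npy",w,allow_pickle=True)
print(sh(s["tool_pos"]),s["tool_pos"],s["orientation"])
cv2.imwrite("pics/c4.png",cv2.resize(w["img"],(768,576),interpolation=cv2.INTER_CUBIC)[:,:,::-1])
```

```text
(np.float64(81.5), np.float64(-79.7)) [634.87103797 -86.9195795  151.10892341] [ 3.14121711e+00  1.72532916e-03 -1.66122917e-01]
```

View pics/c4.png

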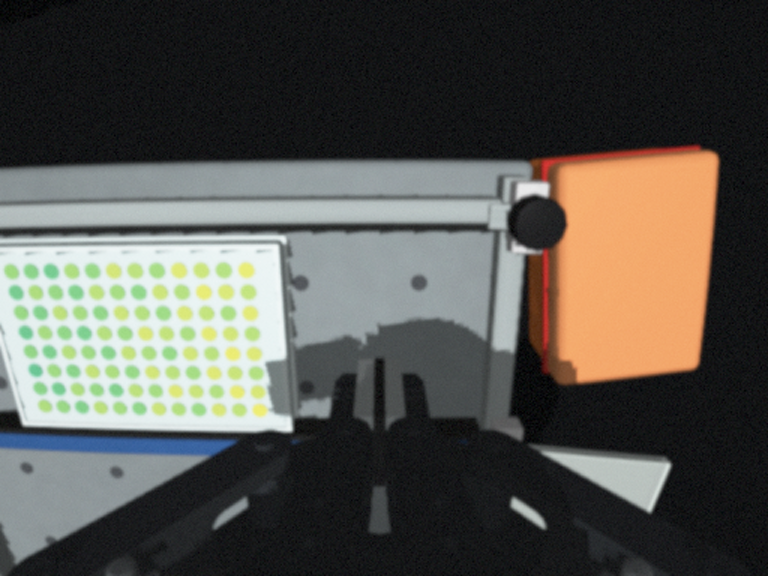

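The view shows a small gap between the plate's far edge (y≈238) and the back bar (y≈226), with clear platform right of the plate (edge u≈290). I descend there and push left.

>>> drive_tool([
  [0,0,15,0,0,0,1],
  [0,0,18,0,0,0,1],
  [0,0,8,0,0,0,1],
  [0,0,3,0,0,0,1],
  [0,0,0,0,0,0,1],
])

```text
time_s: 12.28
tool_pos: [634.9, -84.7, 108.2]
orientation: [3.142, 0.0, -0.164]
ft_force: [-0.6, -0.1, -0.1]
grip_width: -0.2
finger_force: 0.0
```

>>> drive_tool([
  [0,-3,0,0,0,0,1],
  [0,-4,0,0,0,0,1],
  [0,-4,0,0,0,0,1],
  [0,-3,0,0,0,0,1],
  [0,-2,0,0,0,0,1],
])

```text
time_s: 12.9
tool_pos: [637.7, -68.8, 108.3]
orientation: [3.142, -0.0, -0.164]
ft_force: [-0.3, 0.2, -0.0]
grip_width: 0.1
finger_force: 0.0
```

>>> drive_tool([
  [0,-2,0,0,0,0,1],
  [0,-2,0,0,0,0,1],
  [0,-2,0,0,0,0,1],
  [0,-2,0,0,0,0,1],
  [0,-2,0,0,0,0,1],
])

```text
time_s: 13.52
tool_pos: [639.3, -59.1, 108.3]
orientation: [-3.142, 0.0, -0.164]
ft_force: [0.3, 0.5, -0.3]
grip_width: 0.1
finger_force: 0.0
```

Run:
```python
from h import *
w=np.load("w4.npy",allow_pickle=True).item(); f=512/768
for n,u,v,z in(("TR",286,238,114.4),("BR",293,431,114.4),("bb top front",100,229,116),("bb",450,224,116),("rail",490,300,112),("knob",537,222,136)):
    p=cast(w,u*f,v*f,z);print(n,p.round(1),sh(p))
```

```text
TR [680.5 -59.8 114.4] (np.float64(122.2), np.float64(-45.4))
BR [595.6 -43.1 114.4] (np.float64(35.6), np.float64(-42.8))
bb top front [696.9  10.9 116. ] (np.float64(126.8), np.float64(27.0))
bb [ 675.8 -122.1  116. ] (np.float64(127.7), np.float64(-107.7))
rail [ 641.5 -134.9  112. ] (np.float64(95.9), np.float64(-125.9))
knob [ 675.9 -148.9  136. ] (np.float64(132.1), np.float64(-134.1))
```

>>> drive_tool([
  [0,-2,0.5,0,0,0,1],
  [0,-2,0.5,0,0,0,1],
  [0,-2,0,0,0,0,1],
  [0,-2,0,0,0,0,1],
  [0,-2,0,0,0,0,1],
])

```text
time_s: 14.15
tool_pos: [641.4, -49.6, 107.9]
orientation: [3.141, -0.001, -0.164]
ft_force: [-0.7, -2.6, 5.1]
grip_width: -0.2
finger_force: 2.9
```

>>> drive_tool([
  [0,-2,0,0,0,0,1],
  [0,-2,0,0,0,0,1],
  [0,-2,0,0,0,0,1],
  [0,-2,0,0,0,0,1],
  [0,-2,0,0,0,0,1],
])

```text
time_s: 14.78
tool_pos: [643.0, -39.8, 107.9]
orientation: [3.141, -0.001, -0.164]
ft_force: [-1.1, -3.3, 5.1]
grip_width: 0.1
finger_force: 2.9
```

>>> drive_tool([
  [0,-2,0,0,0,0,1],
  [0,-2,0,0,0,0,1],
  [0,-2,0,0,0,0,1],
  [0,-2,0,0,0,0,1],
  [0,-2,0,0,0,0,1],
])

```text
time_s: 15.4
tool_pos: [644.6, -29.9, 107.9]
orientation: [3.141, -0.001, -0.164]
ft_force: [-1.0, -3.1, 5.0]
grip_width: 0.2
finger_force: 2.9
```

Run:
```python
from h import *
s,w=wristcam(); np.save("w5.npy",w,allow_pickle=True)
print(sh(s["tool_pos"]),s["ft_force"])
cv2.imwrite("pics/c5.png",cv2.resize(w["img"],(768,576),interpolation=cv2.INTER_CUBIC)[:,:,::-1])
```

```text
(np.float64(81.9), np.float64(-21.8)) [-1.03503579 -3.09223207  4.98529736]
```

View pics/c5.png

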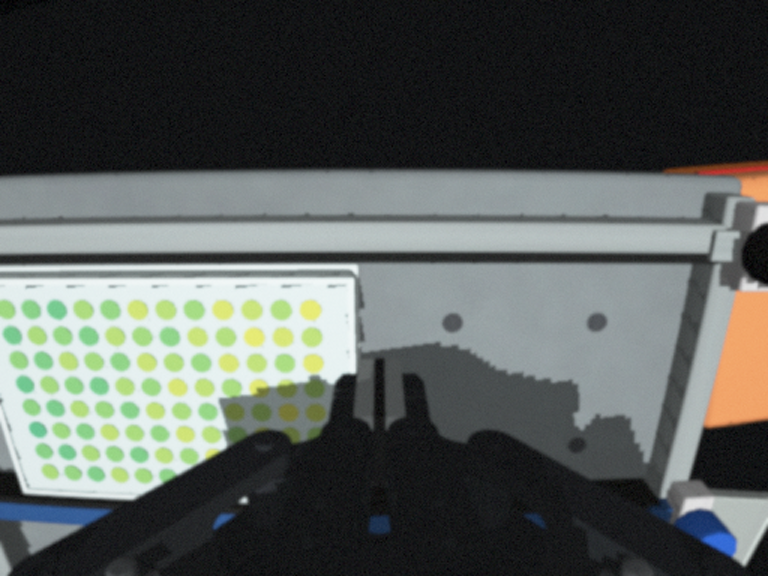

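>>> drive_tool([
  [0,0,-1,0,0,0,1],
  [0,0,-1,0,0,0,1],
  [0,3,0,0,0,0,1],
  [0,5,0,0,0,0,1],
  [0,0,0,0,0,0,1],
])

```text
time_s: 16.08
tool_pos: [642.6, -38.0, 109.0]
orientation: [-3.142, 0.0, -0.165]
ft_force: [-0.0, 1.3, -0.5]
grip_width: 0.2
finger_force: 0.0
```

Run:
```python
from h import *
w=np.load("w5.npy",allow_pickle=True).item(); f=512/768
for n,u,v,z in(("TR",357,266,114.4),("R outer",358,310,114.4),("R outer",358,310,107.5),("R inner",340,310,114.4),("BL",22,492,114.4),("bb",450,254,116),("bb",50,250,116)):
    p=cast(w,u*f,v*f,z);print(n,sh(p))
s,w=wristcam();print(sh(s["tool_pos"]),s["tool_pos"],s["ft_force"])
cv2.imwrite("pics/c6.png",cv2.resize(w["img"][160:340,130:370],(800,600),interpolation=cv2.INTER_CUBIC)[:,:,::-1])
```

```text
TR (np.float64(123.1), np.float64(-16.5))
R outer (np.float64(109.2), np.float64(-16.6))
R outer (np.float64(106.6), np.float64(-16.3))
R inner (np.float64(109.2), np.float64(-11.1))
BL (np.float64(35.4), np.float64(111.8))
bb (np.float64(127.1), np.float64(-43.6))
bb (np.float64(128.8), np.float64(76.2))
(np.float64(81.2), np.float64(-30.1)) [642.61501453 -37.96013959 109.02454107] [-0.01258465  1.28400418 -0.4963347 ]
```

View pics/c6.png

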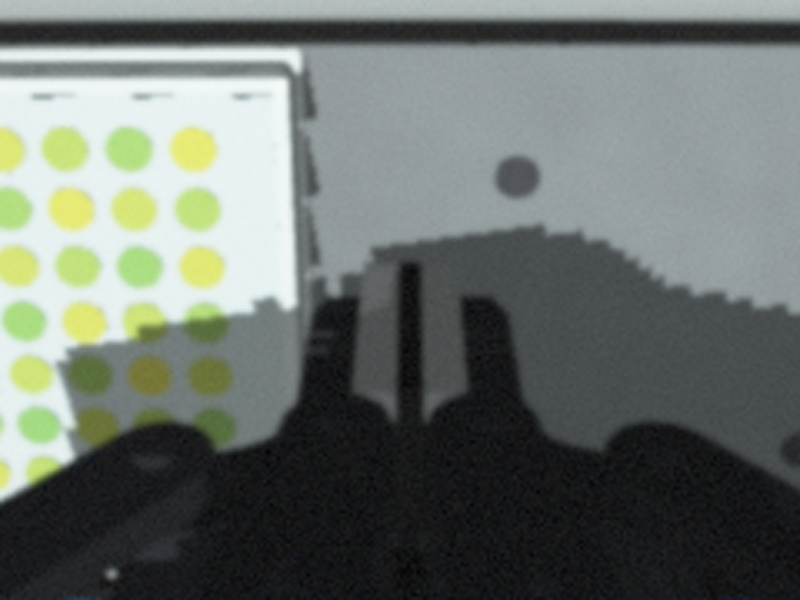

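A thin flange runs round the plate's base (right edge at crop x≈305), and the fingertip rode on it while pushing. I back off, go lower and push on the flange itself.

>>> drive_tool([
  [0,3,0,0,0,0,1],
  [0,4,0,0,0,0,1],
  [0,0,2,0,0,0,1],
  [0,0,3,0,0,0,1],
  [0,0,0,0,0,0,1],
])

```text
time_s: 16.75
tool_pos: [641.3, -44.3, 103.7]
orientation: [-3.142, 0.001, -0.164]
ft_force: [0.9, 0.2, -0.5]
grip_width: -0.0
finger_force: 0.0
```

>>> drive_tool([
  [0,-2,0,0,0,0,1],
  [0,-2,0,0,0,0,1],
  [0,-1.5,0,0,0,0,1],
  [0,-1.5,0,0,0,0,1],
  [0,-1.5,0,0,0,0,1],
])

```text
time_s: 17.38
tool_pos: [643.1, -35.9, 104.3]
orientation: [-3.142, 0.0, -0.164]
ft_force: [-0.3, 0.4, 0.5]
grip_width: -0.2
finger_force: 0.0
```

>>> drive_tool([
  [0,-1.5,0,0,0,0,1],
  [0,-1.5,0,0,0,0,1],
  [0,-1.5,0,0,0,0,1],
  [0,-1.5,0,0,0,0,1],
  [0,-1.5,0,0,0,0,1],
])

```text
time_s: 18.0
tool_pos: [644.3, -28.6, 104.3]
orientation: [3.142, 0.0, -0.164]
ft_force: [-0.9, -0.6, 0.4]
grip_width: 0.3
finger_force: 0.2
```

>>> drive_tool([
  [0,-1.5,0,0,0,0,1],
  [0,-1.5,0,0,0,0,1],
  [0,-1.5,0,0,0,0,1],
  [0,-1.5,0,0,0,0,1],
  [0,-1.5,0,0,0,0,1],
])

```text
time_s: 18.62
tool_pos: [645.6, -21.2, 104.3]
orientation: [-3.142, -0.0, -0.164]
ft_force: [0.1, -1.4, 0.5]
grip_width: -0.4
finger_force: 0.2
```

>>> drive_tool([
  [0,-1.2,0,0,0,0,1],
  [0,-1.2,0,0,0,0,1],
  [0,-1.2,0,0,0,0,1],
  [0,-1.2,0,0,0,0,1],
  [0,-1.2,0,0,0,0,1],
])

```text
time_s: 19.25
tool_pos: [646.5, -15.3, 104.3]
orientation: [3.142, 0.0, -0.164]
ft_force: [-0.1, -1.8, 0.3]
grip_width: 0.3
finger_force: 0.9
```

>>> drive_tool([
  [0,-0.6,0,0,0,0,1],
  [0,-0.6,0,0,0,0,1],
  [0,-0.6,0,0,0,0,1],
  [0,-0.6,0,0,0,0,1],
  [0,-0.6,0,0,0,0,1],
])

```text
time_s: 19.88
tool_pos: [646.6, -14.9, 104.2]
orientation: [3.138, 0.0, -0.164]
ft_force: [-2.0, -9.7, 1.4]
grip_width: 0.1
finger_force: 4.9
```

Force has risen to 10 N, so the plate has met something, presumably the rail. I back off and take a look from above.

>>> drive_tool([
  [0,2,0,0,0,0,1],
  [0,3,0,0,0,0,1],
  [0,3,0,0,0,0,1],
  [0,0,-10,0,0,0,1],
  [0,0,-30,0,0,0,1],
])

```text
time_s: 20.5
tool_pos: [644.1, -19.9, 143.0]
orientation: [3.142, 0.004, -0.164]
ft_force: [0.1, -0.1, 0.7]
grip_width: -0.2
finger_force: 0.0
```

>>> drive_tool([
  [0,-5,-30,0,0,0,1],
  [-25,-15,-30,0,0,0,1],
  [-30,-25,-10,0,0,0,1],
  [-20,-20,0,0,0,0,1],
  [0,0,0,0,0,0,1],
])

```text
time_s: 21.12
tool_pos: [581.7, 57.7, 215.5]
orientation: [-3.141, -0.001, -0.162]
ft_force: [0.2, -0.1, 0.3]
grip_width: 0.1
finger_force: 0.0
```

Run:
```python
from h import *
s,w=wristcam(); np.save("w7.npy",w,allow_pickle=True)
print(sh(s["tool_pos"]),s["tool_pos"])
cv2.imwrite("pics/c7.png",cv2.resize(w["img"],(768,576),interpolation=cv2.INTER_CUBIC)[:,:,::-1])
```

```text
(np.float64(5.5), np.float64(54.4)) [581.72551653  57.71874114 215.54545246]
```

View pics/c7.png

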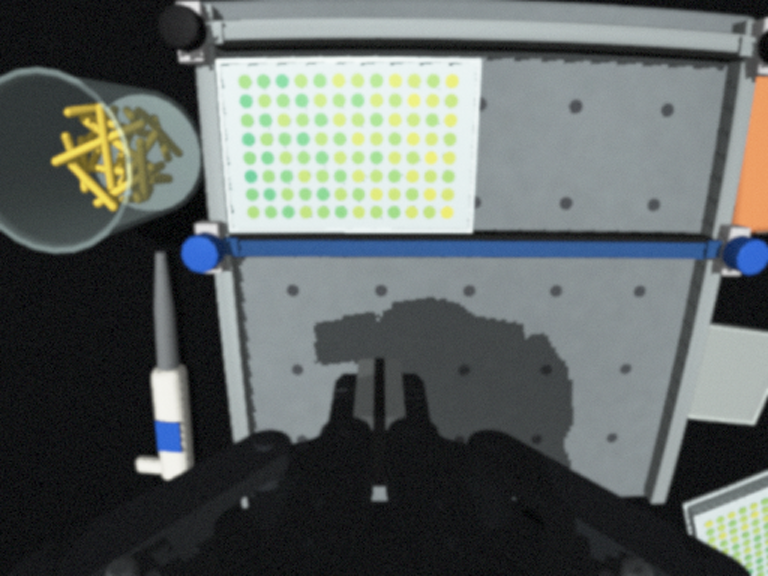

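The plate stands square at (216-482, 58-234) in this view, its left side on the left rail, with a sliver of gap at the back bar (y≈55). Now the final push on the bar.

>>> drive_tool([
  [-6,17,20,0,0,0,1],
  [-5,17,30,0,0,0,1],
  [0,0,30,0,0,0,1],
  [0,0,20,0,0,0,1],
  [0,0,8,0,0,0,1],
])

```text
time_s: 21.8
tool_pos: [565.5, 23.5, 104.7]
orientation: [3.141, 0.002, -0.165]
ft_force: [0.2, -0.1, 0.5]
grip_width: -0.2
finger_force: 0.0
```

>>> drive_tool([
  [2,0,0,0,0,0,1],
  [4,0,0,0,0,0,1],
  [4,0,0,0,0,0,1],
  [3,0,0,0,0,0,1],
  [2,0,0,0,0,0,1],
])

```text
time_s: 22.42
tool_pos: [581.2, 21.9, 106.6]
orientation: [-3.141, -0.001, -0.164]
ft_force: [0.5, 0.4, -0.1]
grip_width: 0.1
finger_force: 0.0
```

>>> drive_tool([
  [1,0,0,0,0,0,1],
  [1,0,0,0,0,0,1],
  [1,0,0,0,0,0,1],
  [0.7,0,0,0,0,0,1],
  [0.7,0,0,0,0,0,1],
])

```text
time_s: 23.05
tool_pos: [584.7, 21.2, 106.1]
orientation: [3.142, 0.001, -0.164]
ft_force: [-3.1, 1.5, 0.8]
grip_width: -0.5
finger_force: 1.2
```

>>> drive_tool([
  [0.5,0,0,0,0,0,1],
  [0.5,0,0,0,0,0,1],
  [0.5,0,0,0,0,0,1],
  [0.5,0,0,0,0,0,1],
  [0.5,0,0,0,0,0,1],
])

```text
time_s: 23.68
tool_pos: [587.0, 20.8, 106.1]
orientation: [3.142, 0.001, -0.164]
ft_force: [-5.1, 1.2, 2.4]
grip_width: -0.1
finger_force: 2.2
```

>>> drive_tool([
  [0.3,0,0,0,0,0,1],
  [0.3,0,0,0,0,0,1],
  [0.3,0,0,0,0,0,1],
  [0.3,0,0,0,0,0,1],
  [0.3,0,0,0,0,0,1],
])

```text
time_s: 24.3
tool_pos: [587.1, 20.8, 106.1]
orientation: [3.141, 0.004, -0.164]
ft_force: [-9.0, 1.9, 5.9]
grip_width: 0.1
finger_force: 4.5
```

Force rose to 9 N with no further motion: clamped. I retreat to the same high pose and compare the plate's outline numerically.

>>> drive_tool([
  [-1,0,0,0,0,0,1],
  [-3,0,0,0,0,0,1],
  [-4,0,0,0,0,0,1],
  [0,0,-15,0,0,0,1],
  [0,0,-30,0,0,0,1],
])

```text
time_s: 24.92
tool_pos: [580.4, 21.8, 151.3]
orientation: [3.141, 0.002, -0.164]
ft_force: [-0.6, 0.2, -0.0]
grip_width: -0.0
finger_force: 0.0
```

>>> drive_tool([
  [0,-10,-30,0,0,0,1],
  [0,-15,-30,0,0,0,1],
  [0,-7,-5,0,0,0,1],
  [0,0,0,0,0,0,1],
  [0,0,0,0,0,0,1],
])

```text
time_s: 25.55
tool_pos: [585.3, 53.0, 214.6]
orientation: [3.141, 0.003, -0.164]
ft_force: [0.3, -0.1, -0.2]
grip_width: -0.0
finger_force: 0.0
```

Run:
```python
from h import *
s,w=wristcam(); np.save("w8.npy",w,allow_pickle=True); print(sh(s["tool_pos"]),s["tool_pos"],s["orientation"])
for nm in("w7","w8"):
    d=np.load(nm+".npy",allow_pickle=True).item(); im=d["img"]; hsv=cv2.cvtColor(im,cv2.COLOR_RGB2HSV)
    b=im[...,1].astype(float)
    m=((im.min(2)>165)|((hsv[...,1]>50)&(hsv[...,2]>120)&(hsv[...,0]>20)&(hsv[...,0]<95))).astype(np.uint8)
    m=cv2.morphologyEx(m,cv2.MORPH_OPEN,np.ones((5,5)));n,l,st,c=cv2.connectedComponentsWithStats(m)
    k=l[95,230]; cn=max(cv2.findContours((l==k).astype(np.uint8),0,1)[0],key=cv2.contourArea)
    P=np.array([cast(d,*p[0],114.4)[:2] for p in cn],np.float32); r=cv2.minAreaRect(P); bx=cv2.boxPoints(r)
    print(nm,st[k],np.round(r[1],1),round(r[2],2),[tuple(map(float,sh(q))) for q in bx],"centre",sh(r[0]))
    # brightness across the left gap, back gap and bar gap
    for row in(50,80,110): print("row",row,b[row,130:160].astype(int).tolist())
    for col in(180,240,290): print("col",col,b[15:48,col].astype(int).tolist(),"|",b[140:172,col].astype(int).tolist())
```

```text
(np.float64(9.8), np.float64(50.3)) [585.30663031  52.99536106 214.58300527] [ 3.14068197e+00  2.66707300e-03 -1.64037554e-01]
w7 [  133    38   189   117 21087] [135.9  84. ] 80.52 [(36.0, 4.6), (120.0, 4.5), (120.2, 140.4), (36.2, 140.5)] centre (np.float64(78.1), np.float64(72.5))
row 50 [79, 129, 168, 182, 184, 187, 192, 191, 191, 195, 197, 193, 188, 180, 207, 235, 239, 233, 239, 244, 244, 244, 244, 244, 243, 244, 244, 244, 243, 241]
row 80 [29, 23, 64, 117, 162, 179, 182, 192, 191, 191, 193, 195, 195, 195, 191, 183, 203, 234, 241, 237, 239, 242, 243, 243, 243, 242, 243, 242, 242, 239]
row 110 [156, 153, 143, 107, 83, 96, 142, 176, 185, 185, 187, 192, 193, 193, 197, 194, 194, 185, 193, 221, 236, 232, 225, 234, 239, 240, 242, 241, 240, 241]
col 180 [196, 195, 191, 193, 193, 193, 192, 191, 183, 170, 139, 91, 50, 43, 42, 27, 21, 22, 40, 57, 68, 74, 104, 172, 230, 244, 243, 241, 243, 244, 244, 244, 244] | [220, 220, 218, 220, 222, 228, 237, 237, 239, 238, 238, 236, 235, 232, 202, 131, 62, 40, 44, 51, 76, 85, 96, 94, 92, 93, 95, 92, 95, 90, 104, 125]
col 240 [195, 195, 195, 196, 194, 
[... 1470 characters left out ...]
0, 81, 45, 39, 38, 61, 83, 90, 94, 92, 91, 93, 92, 94, 93, 97, 114]
col 240 [143, 144, 159, 175, 186, 194, 192, 194, 190, 191, 192, 190, 187, 185, 168, 142, 95, 55, 38, 41, 43, 98, 184, 236, 243, 225, 201, 222, 237, 242, 241, 241, 242] | [232, 232, 235, 235, 235, 236, 236, 237, 236, 235, 236, 239, 241, 240, 222, 148, 64, 40, 38, 49, 68, 86, 92, 96, 96, 94, 94, 97, 96, 96, 98, 114]
col 290 [148, 150, 156, 172, 186, 191, 191, 189, 191, 191, 189, 188, 185, 185, 171, 147, 103, 64, 43, 42, 42, 86, 166, 227, 241, 238, 240, 242, 242, 242, 242, 242, 241] | [234, 235, 235, 234, 234, 235, 234, 236, 237, 237, 237, 236, 239, 239, 222, 148, 65, 37, 41, 48, 68, 87, 95, 96, 99, 97, 96, 94, 95, 95, 95, 111]
```

The plate's outline is square, its centre is at shaker x 82.2, the back gap is closed, and the left side is unchanged on the rail. Handing in.

```bash
python3 -c "
from station import bot
print(bot.sign_off())"
```

```text
the job is handed in; nothing more can be done
None
```

The job is handed in: the plate is clamped square between the blue bar and the back bar with its left side on the left rail, all by pushing, though a fingertip briefly rode on the plate's base flange at about 5 N before I backed off and pushed lower.

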